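# Stand the pine blocks on end in the rack by way of the tilted rest

## Task

Stand both loose pine blocks on end, upright and square in the two free bays of the block rack, one in each, so that all four blocks make a neat row. The block that leans in the tilted rest goes first; then lay the block that lies flat on the bench into the freed rest with its low end at the stop, let go of it there, take it anew by its upper end and stand it in the rack as well. Leave the two blocks already in the rack, the tin, the tape measure and the spray can where they are.

Things in the scene. Friction and masses are not known exactly. Their poses are not given: they have to be found in the camera images.
- block_leaning: plain pine block 60 x 150 x 45 mm, 0.14 to 0.28 kg. Origin at the centre of one 60 x 150 face; x along the width (60), y along the length (150, alike at both ends), z through the thickness (z = 0 to 45 mm). At the start it leans at 45 degrees in the rest, z = 0 face on the trough, y up the slope.
- block_lying: plain pine block 60 x 150 x 45 mm, 0.14 to 0.28 kg. Origin at the centre of one 60 x 150 face; x along the width (60), y along the length (150, alike at both ends), z through the thickness (z = 0 to 45 mm). At the start it lies flat on the bench near the robot on its z = 0 face, yaw varying.
- block_leaning_mid (a point): centre of the block that leans at the start (its centre: 22.5 mm from the body origin along the block's z)
- block_lying_mid (a point): centre of the block that lies at the start (its centre: 22.5 mm from the body origin along the block's z)
- tilted_rest: fixed tilted rest on a plywood foot 90 x 165 mm, origin on the bench, z up: a steel trough at 45 degrees to the level that rises toward this frame's +y (slope direction 0, 0.707, 0.707; floor normal 0, -0.707, 0.707), roughly across in front of the robot. A 60 mm wide block lies lengthwise in it, low end against the foot stop. Rest and rack may change sides.
- rest_stop (a point): where the middle of the trough floor meets the foot stop: x = 0, y = -75, z = 30 mm in the rest's frame. The stop stands 40 mm along the floor normal. Two side cheeks 16 mm high and 3 mm thick, 68 mm apart, guard only the lowest 50 mm of the floor. Friction can hold a block on the slope wherever it is let go.
- rest_top (a point): middle of the upper edge of the trough floor, 105 mm up the slope from the stop, 104 mm above the bench; the trough is 74 mm wide. A seated block stands out 45 mm beyond it.
- rest_seat (a point): where the centre of a block lies when it is seated in the tilted rest against the stop (x = 0, y = -37.9, z = 98.9 mm in the rest's frame); its upper end is 75 mm farther up the slope.
- rack: fixed rack, plywood board 86 (x) x 250 (y) x 12 mm, four bays along y, centres y = -90, -30, 30, 90 mm. Steel dividers 60 mm deep, tops 85 mm above the bench, leave bays 57 mm wide (54 at the mouth); lips front and back, 70 mm apart, 8 mm above the board. Origin on the bench under the centre, z up. A standing block has its 60 mm width along x, 45 mm thickness along y.
- pad_1_mid (a point): middle of the top of a thin black rubber foot pad 50 (x) x 40 (y) x 2 mm fixed in the middle of one free bay of the rack, 14 mm above the bench. A block stands on it; its centre is then 89 mm above the bench.
- pad_2_mid (a point): the like point of the like foot pad in the other free bay
- block_rack_a_mid (a point): centre of a block that already stands on end in a bay without pad (60 x 45 mm footprint, top 162 mm above the bench); to be left alone
- block_rack_b_mid (a point): centre of the other block that already stands in the rack, as above
- tin: food tin 86 mm across, 40 mm high, standing near the front; origin at the centre of its underside; to be left alone
- tape_measure_1: tape measure 37 x 85 x 60 mm high near the front; origin under its centre; to be left alone
- spray_can: spray can 68 mm across, 185 mm high, standing behind the gap between rack and rest; origin at the centre of its underside; to be left alone
There are look-alikes about, which are no part of the job. Leave any pink look-alike of the block_leaning alone. What is shaped like the block_lying but orange is not meant.

How it is judged:
By the outcome, as a careful person would: the job done as asked, in the order asked, and still so for the second after the job is handed in, with the robot touching nothing.
It also fails if it takes over 72 s, if anything falls off the work surface, if the arm or the gripper's body presses on something with over 40 N, if the wrist force passes 120 N, or if a joint passes its speed limit or range.

## Robot

A 6-joint arm with a two-finger parallel gripper is mounted at the origin on a cart in front of the work surface, level with it; the furniture and walls round the work are solid. World frame = base frame: x ahead of the robot, y to its left, z up, the work surface at z = 0. Lengths are in m, angles in rad, forces in N, time in s.
With the tool pointing down it reaches from about 0.375 to 0.975 m from the base axis. Payload 3.8 kg.
Tool frame: the origin (TCP) lies midway between the tips of the shut fingers; the grasp point (between the pads) lies 19 mm behind it; x points along the fingers, y is the direction in which the jaws open and shut, and the axes are right-handed (so a half turn about x gives the same grasp; the last joint's range is limited). The gripper opens to 88 mm and grips with 3 to 60 N. Pads are 18 mm wide; open, the fingers measure 123 mm over their backs; the gripper's body (75 mm by 187 mm) begins 45 mm behind the grasp point.
Start: joints at [1.171, 0.264, 1.604, -0, 1.274, -0.037], TCP at [0.24, 0.631, 0.239] pointing down, gripper open.
Joint ranges: [-2.63, 2.63], [-0.94, 2.18], [0.31, 2.57], [-1.31, 4.45], [0, 2.66], [-2.55, 2.55]. Speed limits (rad/s): [2.57, 2.57, 3.14, 3.14, 3.14, 3.14].

## Interface

Orientations are given as a rotation vector (axis times angle).
In Python, from cell import manip, inverse_kinematics, cams, order gives the robot as it stands. Calls block until the motion is done:
- manip.move_pose(position, orientation): joint-space move of the TCP to a pose.
- manip.move_linear(position, rate=0.15, rot=None): straight line of the TCP; rot=None keeps the orientation; rate is the mean speed in m/s.
- manip.set_joints(angles): joint-space move.
- manip.set_gripper(opening, force=None): finger opening in m; force is the grip in N (None keeps the last); returns when the fingers have stopped.
- manip.dwell(seconds).
- inverse_kinematics(position, orientation): joint angles nearest the present ones, or None.
- manip.state(): the state.
- cams.capture(name): name is "side" or "top"; returns a dict with "image" (384x512x3 uint8, blue, green, red), "z_map" (384x512 float32, m along the optical axis (not along the pixel's ray), 0 where there is no reading), "intrinsics" (3x3 intrinsics, pixels), "position" and "orientation" of the camera in the world. Camera axes: x right, y down, z forward; pixel columns grow to the right and rows downward; lengths in m; the calibration is good to about 2 mm. A picture is of the moment at which its call begins.
A pose or a line that the arm cannot do raises manip.IKError and nothing moves.
- order.close_job(): hands the job in, once; it reports no verdict.
The state is a dict: "clock": time; "joint_pos": joint angles; "joint_velocities": joint speeds; "tau": joint torques, N m; "tool_pos": TCP position; "tcp_rot": TCP orientation; "contact_force": force on the tool from outside, world axes, zero at the start; "moment": the same for the moment, N m; "gripper_width": finger opening in m.
Only numpy, scipy, OpenCV 4.12 (cv2) and the standard library are available. Lean on these libraries where they do the work, as an engineer would, in place of code of your own. Each camera call takes 0.05 s, during which the arm holds its last target.

## Working session

There is one attempt and no reset: what is moved stays moved. The work goes in short steps, each a Python script; the robot and the scene stay as the last script left them, time stands still between calls to the robot, and variables do not carry over. Pictures are saved under pics/ and viewed, and the job is handed in when it is done.

```bash
ls; mkdir -p pics; python3 - <<'E'
from cell import manip, inverse_kinematics, cams, order
import cv2, numpy as np
s=manip.state(); print(s['clock'], s['tool_pos'], s['tcp_rot'], s['gripper_width'])
for n in ('top','side'):
    c=cams.capture(n); cv2.imwrite(f'pics/{n}0.png',c['image']); np.savez(f'/tmp/{n}0.npz',**c)
    print(n,c['intrinsics'].tolist(),c['position'],c['orientation'])
print(manip.state()['clock'])
E
```

```text
pics
0.0 [0.2392686  0.6304301  0.23743458] [ 0.28298841  1.55245384 -0.28630748] 0.08829691426131328
top [[469.22621151854133, 0.0, 248.83555514266857], [0.0, 469.22621151854133, 190.75654680235388], [0.0, 0.0, 1.0]] [ 0.39392548 -0.08727733  1.43122597] [-2.1444956   2.18922781 -0.13993061]
side [[461.58312985155754, 0.0, 259.21564447654424], [0.0, 461.58312985155754, 183.56666805751485], [0.0, 0.0, 1.0]] [-0.34538358 -0.78149558  1.39765533] [-2.23018266  1.06891494 -0.41068523]
0.1
```

View pics/top0.png

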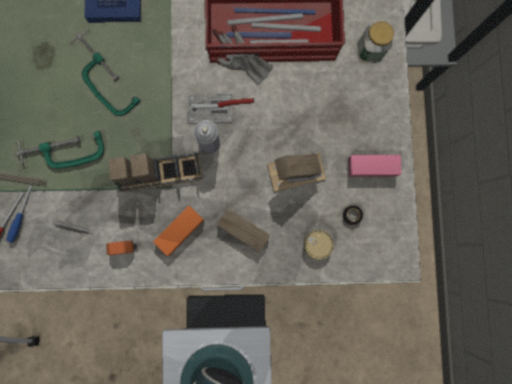

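View pics/side0.png

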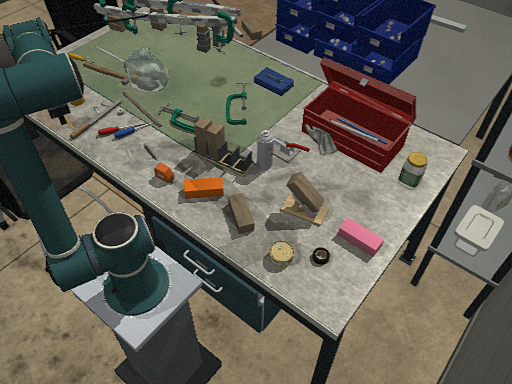

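The top view shows the rack at px (155,170), with its two free bays on the right at about (168,170) and (190,167). The leaning block in the rest is at (298,168). The lying block is at (243,230), between the orange look-alike (180,230) and the tin (318,245). Next I'll enlarge this and measure it.

```bash
cat > hl.py <<'E'
import numpy as np, cv2
from scipy.spatial.transform import Rotation as R
def cloud(c):
    z=c['z_map']; K=c['intrinsics']; v,u=np.indices(z.shape)
    p=np.stack([(u-K[0,2])/K[0,0]*z,(v-K[1,2])/K[1,1]*z,z],-1)
    P=p@R.from_rotvec(c['orientation']).as_matrix().T+c['position']
    P[z<=0]=np.nan
    return P
def proj(c,p):
    p=np.atleast_2d(p); q=(p-c['position'])@R.from_rotvec(c['orientation']).as_matrix()
    return np.stack([q[:,0]/q[:,2]*c['intrinsics'][0,0]+c['intrinsics'][0,2],q[:,1]/q[:,2]*c['intrinsics'][1,1]+c['intrinsics'][1,2]],-1)
def ray(c,uv,h):
    K=c['intrinsics'];uv=np.atleast_2d(np.asarray(uv,float))
    d=np.c_[(uv[:,0]-K[0,2])/K[0,0],(uv[:,1]-K[1,2])/K[1,1],np.ones(len(uv))]@R.from_rotvec(c['orientation']).as_matrix().T
    t=(h-c['position'][2])/d[:,2]
    return c['position']+d*t[:,None]
E
python3 - <<'E'
from hl import *
for n,(x0,y0,w,h) in (('top',(95,110,240,160)),('side',(140,110,200,150))):
    c=dict(np.load(f'/tmp/{n}0.npz')); P=cloud(c)
    im=c['image'][y0:y0+h,x0:x0+w]; s=800//w
    cv2.imwrite(f'pics/{n}0_crop.png',cv2.resize(im,None,fx=s,fy=s,interpolation=cv2.INTER_CUBIC))
    z=P[...,2]; print(n,np.nanmedian(P[240,360:380,2]))
    zz=np.clip(np.nan_to_num(z)[y0:y0+h,x0:x0+w]/0.2,0,1)*255
    cv2.imwrite(f'pics/{n}0_h.png',cv2.applyColorMap(cv2.resize(zz.astype(np.uint8),None,fx=s,fy=s,interpolation=cv2.INTER_NEAREST),cv2.COLORMAP_JET))
E
```

```text
top -0.00046966084529509455
side 0.04342898518610039
```

View pics/top0_crop.png

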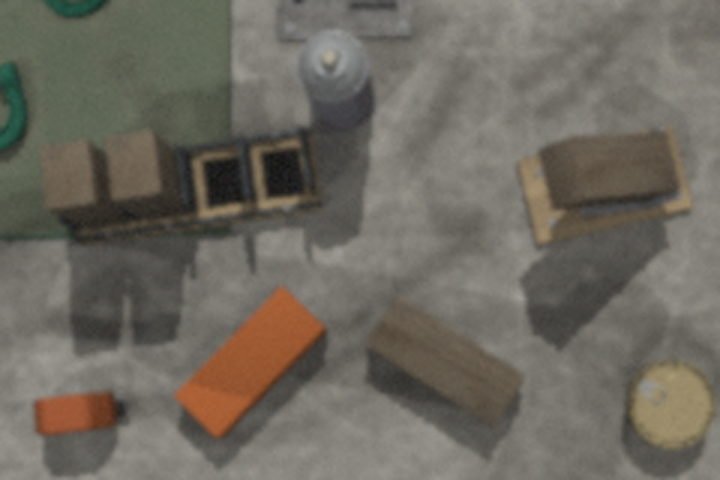

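View pics/top0_h.png

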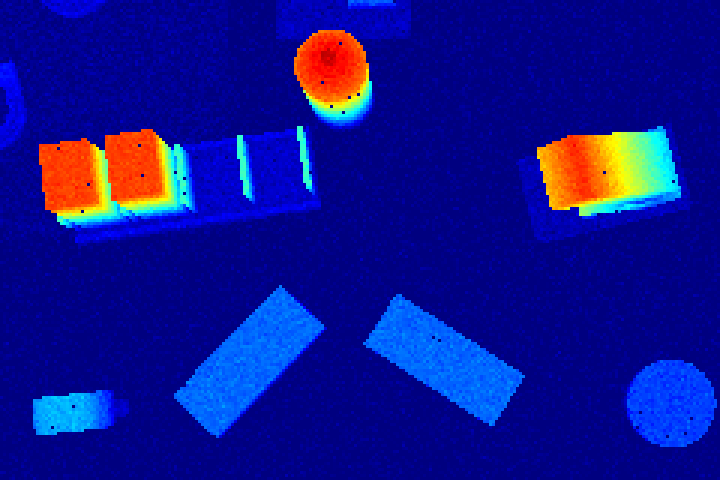

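View pics/side0_crop.png

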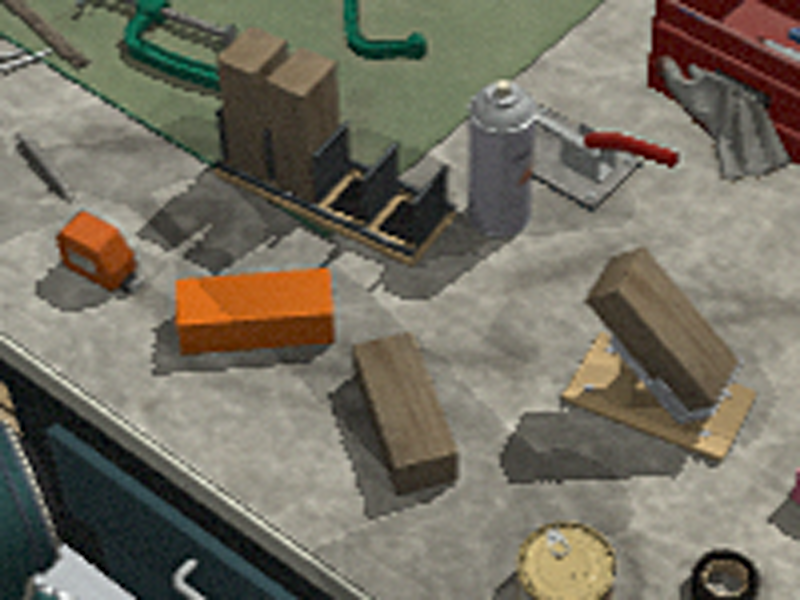

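The views agree. The block leans with its upper end on the left (+y), and the rest's low stop is on the right. The free bays are the two right-hand ones, next to the spray can at crop px (333,65). Next I'll fit poses.

```bash
python3 - <<'E'
from hl import *
np.set_printoptions(precision=4,suppress=True)
T=dict(np.load('/tmp/top0.npz')); S=dict(np.load('/tmp/side0.npz'))
P=cloud(T); Q=cloud(S)
v,u=np.indices(P.shape[:2])
def crop(x,y): return 95+x/3,110+y/3
def box(P,x0,x1,y0,y1,h0,h1):
    m=(P[...,0]>x0)&(P[...,0]<x1)&(P[...,1]>y0)&(P[...,1]<y1)&(P[...,2]>h0)&(P[...,2]<h1); return m
for nm,px in dict(bA=(72,180),bB=(135,170),pad1=(225,180),pad2=(283,170),lying=(445,360),lean=(610,170),tin=(670,405),can=(333,65),orange=(250,360)).items():
    a,b=crop(*px); print(nm,P[int(round(b)),int(round(a))])
def rect(P,m,h=None):
    mm=m.astype(np.uint8); n,l,st,ce=cv2.connectedComponentsWithStats(mm)
    k=1+np.argmax(st[1:,4]); p=P[l==k]; r=cv2.minAreaRect((p[:,:2]*1000).astype(np.float32)); return r,len(p),np.median(p[:,2])
for nm,A in (('top',P),('side',Q)):
    print(nm)
    c=P[110+360//3,95+445//3]
    print('lying',rect(A,box(A,c[0]-.1,c[0]+.1,c[1]-.1,c[1]+.1,.035,.055)))
    for px in ((72,180),(135,170)):
        c=P[110+px[1]//3,95+px[0]//3]
        print('std',rect(A,box(A,c[0]-.05,c[0]+.05,c[1]-.035,c[1]+.035,.152,.172)))
    for px in ((333,65),):
        c=P[110+px[1]//3,95+px[0]//3]
        m=box(A,c[0]-.06,c[0]+.06,c[1]-.06,c[1]+.06,.1,.25); print('can',rect(A,m),np.nanmax(A[m][:,2]))
    m=box(A,P[167,135][0]-.15,P[167,135][0]+.12,-.05,.35,.07,.1)
    n,l,st,ce=cv2.connectedComponentsWithStats(m.astype(np.uint8))
    for k in range(1,n):
        if st[k,4]>8:
            p=A[l==k]; print('div',len(p),p.mean(0),p[:,:2].min(0),p[:,:2].max(0))
    # leaning plane
    c=P[110+170//3,95+610//3]
    m=box(A,c[0]-.08,c[0]+.08,c[1]-.1,c[1]+.1,.045,.2)
    n,l,st,ce=cv2.connectedComponentsWithStats(m.astype(np.uint8)); k=1+np.argmax(st[1:,4]); p=A[l==k]
    # iterative plane with normal near (0,-.7,.7)
    nrm=np.array([0,-.707,.707]); best=None
    rng=np.random.default_rng(0)
    for i in range(500):
        a,b,d=p[rng.choice(len(p),3,False)]; w=np.cross(b-a,d-a)
        if np.linalg.norm(w)<1e-6: continue
        w/=np.linalg.norm(w); w*=np.sign(w@nrm)
        if w@nrm<.9: continue
        inl=abs((p-a)@w)<.003
        if best is None or inl.sum()>best.sum(): best=inl
    q=p[best]; ctr=q.mean(0); w=np.linalg.svd(q-ctr)[2][2]; w*=np.sign(w@nrm)
    ex=np.cross([0,0,1],w); ex/=np.linalg.norm(ex); ey=np.cross(w,ex); # ey slope
    sgn=np.sign(ey[2]); 
    t=np.c_[(q-ctr)@ex,(q-ctr)@ey]*1000
    r=cv2.minAreaRect(t.astype(np.float32))
    cc=ctr+ex*r[0][0]/1000+ey*r[0][1]/1000
    print('lean plane n',w,'ex',ex,'ey',ey,'incl',np.degrees(np.arccos(w[2])),'rect',r,'topface ctr',cc,'mid',cc-w*.0225,len(q))
E
```

```text
bA [0.6074 0.2498 0.1576]
bB [0.6132 0.1907 0.1658]
pad1 [0.6294 0.1336 0.0085]
pad2 [0.6366 0.0747 0.0143]
lying [ 0.4402 -0.0864  0.0479]
lean [ 0.6094 -0.2436  0.1385]
tin [ 0.3917 -0.3081  0.0315]
can [0.7053 0.0094 0.1742]
orange [0.4442 0.1045 0.0463]
top
lying (((442.0403137207031, -85.38142395019531), (149.8957061767578, 60.14519119262695), 56.146846771240234), 1039, np.float64(0.0456275398636623))
std (((613.6138305664062, 254.84140014648438), (60.5492057800293, 46.815040588378906), 8.400857925415039), 383, np.float64(0.16275125268405688))
std (((621.0984497070312, 195.55738830566406), (61.43081283569336, 46.139549255371094), 7.029932022094727), 378, np.float64(0.1629274182471011))
can (((712.9299926757812, 14.451377868652344), (67.38703155517578, 66.67700958251953), 11.158491134643555), 530, np.float64(0.16361822228018597)) 0.1897348268175394
div 46 [0.6882 0.005  0.0834] [ 0.6796 -0.0182] [0.7144 0.0414]
div 45 [0.6387 0.0467 0.0844] [0.6112 0.0403] [0.6682 0.0523]
div 42 [0.6321 0.106  0.0848] [0.6039 0.101 ] [0.6605 0.1108]
div 102 [0.6156 0.1744 0.0845] [0.5883 0.1594] 
[... 832 characters left out ...]
7036132812, 5.5631103515625), (57.60591125488281, 65.90558624267578), 49.491973876953125), 314, np.float64(0.15094031166958466)) 0.1889897021303002
div 179 [0.5973 0.2015 0.0845] [0.5725 0.1532] [0.6497 0.2788]
div 32 [0.628  0.1025 0.0793] [0.594  0.0936] [0.6575 0.1088]
div 84 [ 0.6905 -0.0027  0.0851] [ 0.6746 -0.0226] [0.7275 0.0387]
div 33 [0.633  0.0426 0.0794] [0.6028 0.0376] [0.6633 0.0484]
lean plane n [ 0.1503 -0.6986  0.6995] ex [ 0.9776  0.2103 -0.    ] ey [-0.1471  0.6839  0.7146] incl 45.6118969945539 rect ((1.6260738372802734, -3.0658645629882812), (155.2134552001953, 64.35466766357422), 89.77519226074219) topface ctr [ 0.6173 -0.2669  0.1115] mid [ 0.614  -0.2512  0.0958] 358
```

```bash
cat >> hl.py <<'E'
def rv(xdir,ydir):
    x=np.array(xdir,float);x/=np.linalg.norm(x);y=np.array(ydir,float);y-=x*(x@y);y/=np.linalg.norm(y)
    return R.from_matrix(np.c_[x,y,np.cross(x,y)]).as_rotvec()
def yawR(a): return R.from_euler('z',a,degrees=True).as_matrix()
s2=np.sqrt(.5)
SL=np.array([0,s2,s2]); NR=np.array([0,-s2,s2])
E
python3 - <<'E'
from hl import *
from cell import inverse_kinematics as ik, manip
np.set_printoptions(precision=2,suppress=True)
A=yawR(12.0); B=yawR(6.8); mid=np.array([.6165,-.2485,.0995])
for sg in (1,-1):
    ex=A[:,0]*sg
    for tilt in (0,15,30,45):  # extra tilt of tool from slope toward vertical(+)
        a=np.radians(45-tilt); d=A@np.array([0,-np.sin(a),-np.cos(a)])
        gp=mid+A@SL*(.075-.014); 
        for off in (0,.06,.15):
            q=ik(gp+d*(.019-off),rv(d,ex)); print('lean',sg,tilt,off,q)
    for bay in ([.6284,.136],[.6354,.0765]):
        for t in (0,-15,-30,-45):
            a=np.radians(t); d=B@np.array([0,np.sin(a),-np.cos(a)])
            for z in (.15,.27): print('rack',sg,t,z,ik(np.r_[bay,z]+d*.019,rv(d,B[:,0]*sg)))
    d=A@-NR
    for off in (0,.05,.12): print('lay',sg,ik(mid+A@NR*(off+.005)+d*.019,rv(d,ex)))
    for t in (20,):
        a=np.radians(45-t); d=A@np.array([0,np.sin(a),-np.cos(a)])
        print('lay tilt20',sg,ik(mid+d*.019,rv(d,ex)))
    yb=56.2 # long axis angle
    w=np.array([np.cos(np.radians(yb)),np.sin(np.radians(yb)),0])
    print('pick',sg,ik(np.array([.440,-.087,.03])+[0,0,-.019],rv([0,0,-1],sg*w)), ik(np.array([.440,-.087,.03])+[0,0,.08],rv([0,0,-1],sg*w)))
E
```

```text
lean 1 0 0 [-0.02  0.27  2.02 -1.02  0.94  0.45]
lean 1 0 0.06 [ 0.06  0.2   2.01 -0.95  1.04  0.41]
lean 1 0 0.15 [ 0.17  0.12  1.97 -0.87  1.19  0.37]
lean 1 15 0 [-0.13  0.23  1.96 -0.66  0.88  0.07]
lean 1 15 0.06 [-0.08  0.15  1.94 -0.62  0.98  0.05]
lean 1 15 0.15 [-0.    0.07  1.89 -0.57  1.14  0.02]
lean 1 30 0 [-0.25  0.24  1.88 -0.29  0.93 -0.29]
lean 1 30 0.06 [-0.23  0.17  1.85 -0.28  1.03 -0.3 ]
lean 1 30 0.15 [-0.19  0.09  1.77 -0.26  1.19 -0.31]
lean 1 45 0 [-0.37  0.29  1.79 -0.    1.06 -0.58]
lean 1 45 0.06 [-0.37  0.24  1.74 -0.    1.16 -0.58]
lean 1 45 0.15 [-0.37  0.18  1.64 -0.    1.32 -0.58]
rack 1 0 0.15 [ 0.17  0.29  1.78 -0.    1.07  0.06]
rack 1 0 0.27 [ 0.17  0.2   1.66 -0.    1.28  0.06]
rack 1 -15 0.15 [ 0.3   0.32  1.76 -0.29  1.13  0.31]
rack 1 -15 0.27 [ 0.3   0.23  1.65 -0.27  1.33  0.26]
rack 1 -30 0.15 [ 0.41  0.39  1.73 -0.53  1.24  0.53]
rack 1 -30 0.27 [ 0.41  0.29  1.63 -0.51  1.41  0.43]
rack 1 -45 0.15 [ 0.51  0.49  1.7  -0.73  1.38  0.69]
rack 1 -45 0.27 [ 0.51  0.37  1.62 -0.71  1.53  0.56]
rack 1 0 0.15 [ 0.08  0.28  1.79 -0.    1.07 -0.04]
[... 860 characters left out ...]
ean -1 45 0.15 None
rack -1 0 0.15 None
rack -1 0 0.27 None
rack -1 -15 0.15 None
rack -1 -15 0.27 None
rack -1 -30 0.15 None
rack -1 -30 0.27 None
rack -1 -45 0.15 [ 0.51  0.49  1.7  -0.73  1.38 -2.45]
rack -1 -45 0.27 None
rack -1 0 0.15 None
rack -1 0 0.27 None
rack -1 -15 0.15 None
rack -1 -15 0.27 None
rack -1 -30 0.15 None
rack -1 -30 0.27 None
rack -1 -45 0.15 [ 0.42  0.45  1.75 -0.77  1.32 -2.49]
rack -1 -45 0.27 None
lay -1 [-0.65  0.72  1.41  0.48  1.64  2.16]
lay -1 [-0.68  0.73  1.32  0.47  1.72  2.17]
lay -1 [-0.71  0.76  1.18  0.46  1.84  2.19]
lay tilt20 -1 [-0.57  0.55  1.57  0.31  1.35  2.24]
pick -1 [-0.25  0.11  2.27 -0.    0.77  1.91] [-0.25 -0.05  2.2  -0.    0.99  1.91]
```

```bash
python3 - <<'E'
from hl import *
from cell import manip, cams
np.set_printoptions(precision=4,suppress=True)
A=yawR(12.0); mid=np.array([.6165,-.2485,.0995])
manip.move_pose([.48,.12,.36],rv([0,0,-1],[1,0,0])); print(manip.state()['clock'])
gp=mid+A@SL*(.075-.014); d=-A@SL
manip.move_pose(gp+d*(.019-.09),rv(d,A[:,0])); s=manip.state(); print(s['clock'],s['tool_pos'],gp+d*(.019-.09),s['contact_force'])
for n in ('top','side'):
    c=cams.capture(n); cv2.imwrite(f'pics/{n}1.png',c['image']); np.savez(f'/tmp/{n}1.npz',**c)
    uv=proj(c,s['tool_pos'])[0]; print(n,uv)
    x,y=(uv-[50,40]).astype(int); im=cv2.resize(c['image'][y:y+80,x:x+100],None,fx=7,fy=7,interpolation=cv2.INTER_CUBIC)
    M=R.from_rotvec(s['tcp_rot']).as_matrix()
    for k in (-.044,-.0615,0,.044,.0615):
        p=((proj(c,s['tool_pos']+M[:,1]*k)[0]-[x,y]+.5)*7).astype(int); cv2.circle(im,tuple(p),3,(0,0,255),-1)
    cv2.imwrite(f'pics/{n}1_crop.png',im)
E
```

```text
2.175
3.4417 [ 0.5977 -0.1567  0.1936] [ 0.5971 -0.1572  0.1928] [ 0.3466 -0.6334 -0.6328]
top [268.0613 168.5133]
side [283.5584 165.2546]
```

View pics/top1_crop.png

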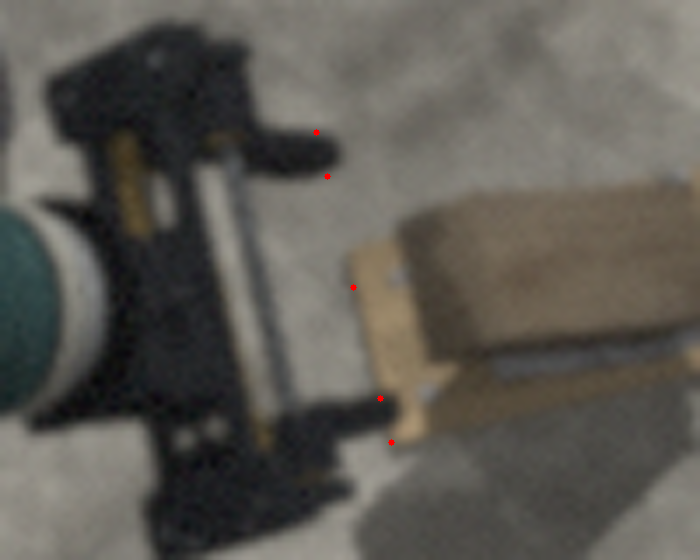

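View pics/side1_crop.png

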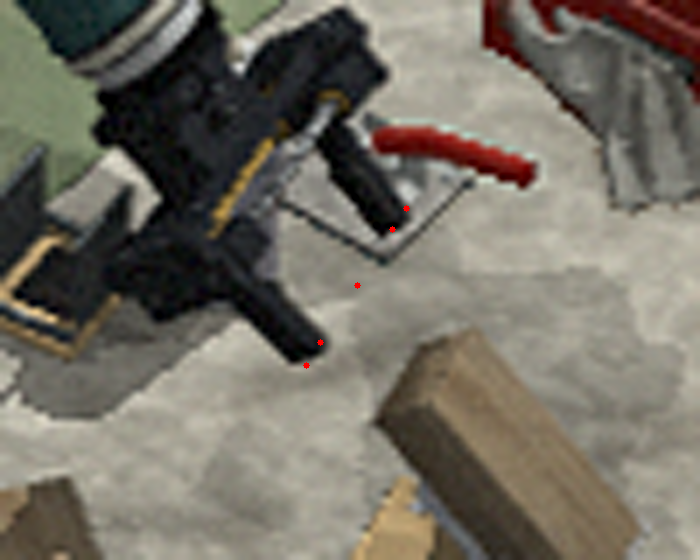

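```bash
python3 - <<'E'
from hl import *
from cell import manip
np.set_printoptions(precision=1,suppress=True)
s=manip.state(); M=R.from_rotvec(s['tcp_rot']).as_matrix(); print(M)
for n in ('top','side'):
    c=dict(np.load(f'/tmp/{n}1.npz')); P=cloud(c); L=(P-s['tool_pos'])@M*1000
    for sg in (1,-1):
        m=(L[...,0]>-45)&(L[...,0]<10)&(sg*L[...,1]>35)&(sg*L[...,1]<75)&(abs(L[...,2])<25)&(c['image'].max(-1)<70)
        p=L[m]; 
        mid=p[(p[:,0]<-6)]
        print(n,sg,len(p),'x95..max',np.percentile(p[:,0],[90,95,98,100]),'y',np.percentile(mid[:,1],[3,10,50,90,97]),'z',np.percentile(p[:,2],[3,10,50,90,97]))
E
```

```text
[[ 0.1  1.   0.1]
 [-0.7  0.2 -0.7]
 [-0.7  0.   0.7]]
top 1 66 x95..max [-8.3 -5.4 -3.8 -3.3] y [45.5 45.8 50.2 56.8 57.5] z [-2.   1.3  7.8 10.9 12. ]
top -1 39 x95..max [-10.7  -8.4  -6.4  -2.3] y [-57.6 -56.9 -52.3 -47.7 -46.7] z [ 6.9  7.6 10.  12.7 13.7]
side 1 73 x95..max [-7.2 -2.8 -1.   0.3] y [38.4 40.2 44.7 51.2 54.6] z [-11.1  -8.4   4.4   9.9  12.1]
side -1 73 x95..max [-6.6 -3.7 -2.4 -0.7] y [-67.  -64.2 -60.6 -51.3 -49. ] z [-10.   -7.8   6.3  11.   14.5]
```

The gripper cloud in the top view is centred on the jaw axis to within 0.5 mm. The side camera is about 5 mm off, so I'll use the top camera for positions. Now grasping the leaning block.

```bash
python3 - <<'E'
from hl import *
from cell import manip, cams
np.set_printoptions(precision=4,suppress=True)
A=yawR(12.0); mid=np.array([.6180,-.2483,.0989])
def st(t):
    s=manip.state(); print(t,round(s['clock'],2),s['tool_pos'],s['contact_force'],s['moment'],round(s['gripper_width'],4)); return s
gp=mid+A@SL*(.075-.014); d=-A@SL
manip.move_linear(gp+d*.019,rate=.12); st('at'); print(gp+d*.019)
manip.set_gripper(.05,force=45); s=st('closed')
c=cams.capture('top'); cv2.imwrite('pics/top2.png',c['image'])
manip.move_linear(s['tool_pos']+[0,0,.03],rate=.1); st('lift')
manip.move_linear(s['tool_pos']+[-.02,.03,.14],rate=.2); st('lift2')
c=cams.capture('top'); cv2.imwrite('pics/top3.png',c['image']); np.savez('/tmp/top3.npz',**c)
c=cams.capture('side'); cv2.imwrite('pics/side3.png',c['image'])
E
```

```text
at 4.45 [ 0.6122 -0.2192  0.129 ] [-0.495   0.6804 -0.6495] [ 0.2078  0.1414 -0.0124] 0.0883
[ 0.6118 -0.2193  0.1286]
closed 4.98 [ 0.6117 -0.2191  0.129 ] [-3.1011  3.0438  3.434 ] [ 0.1841  0.3894 -0.2296] 0.0593
lift 5.48 [ 0.6119 -0.219   0.159 ] [ 0.0737 -0.3967 -3.4572] [ 0.7091  0.2168 -0.0377] 0.0596
lift2 6.21 [ 0.591  -0.1889  0.2674] [ 0.0988 -0.2051 -2.2055] [ 0.6014  0.2339 -0.0855] 0.0596
```

View pics/side3.png

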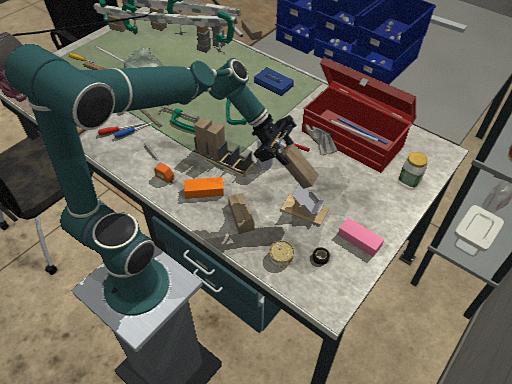

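View pics/top3.png

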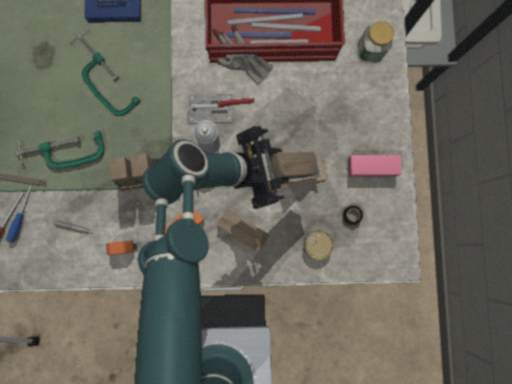

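The block is held, and the rest and its surroundings look undisturbed. The block's lower end is at about (300,172) in the side view. I'll check its angle in the gripper, then bring it upright over the left free bay.

```bash
python3 - <<'E'
from hl import *
from cell import manip, cams
np.set_printoptions(precision=4,suppress=True)
s=manip.state(); M=R.from_rotvec(s['tcp_rot']).as_matrix()
def pl(n):
    c=dict(np.load(n)); P=cloud(c); L=(P-s['tool_pos'])@M*1000
    m=(L[...,0]>10)&(L[...,0]<112)&(abs(L[...,1])<26)&(abs(L[...,2])<45)&(L[...,2]>0)
    p=L[m]; f=np.polyfit(p[:,0],p[:,2],1); g=np.polyfit(p[:,1],p[:,2],1)
    print(len(p),'z vs x',f,'deg',np.degrees(np.arctan(f[0])),'mean z',p[:,2].mean(), 'roll',np.degrees(np.arctan(g[0])))
    m=(L[...,0]>0)&(L[...,0]<140)&(abs(L[...,1])<45)&(L[...,2]>0)&(L[...,2]<45); q=L[m]; print('xmax',np.percentile(q[:,0],[95,98,99,100]),'y',np.percentile(q[:,1],[2,98]))
pl('/tmp/top3.npz')
B=yawR(6.8); bay=np.array([.6284,.136])
manip.move_linear(np.r_[bay,.31],rate=.25,rot=rv([0,0,-1],B[:,0]))
manip.dwell(.2); s=manip.state(); print(s['clock'],s['tool_pos'],s['contact_force'],s['moment']); M=R.from_rotvec(s['tcp_rot']).as_matrix(); print(M)
for n in ('top','side'):
    c=cams.capture(n); cv2.imwrite(f'pics/{n}4.png',c['image']); np.savez(f'/tmp/{n}4.npz',**c)
c=dict(np.load('/tmp/side4.npz'))
u,v=proj(c,s['tool_pos']-[0,0,.06])[0].astype(int); cv2.imwrite('pics/side4_crop.png',cv2.resize(c['image'][v-60:v+60,u-80:u+80],None,fx=5,fy=5,interpolation=cv2.INTER_CUBIC))
E
```

```text
451 z vs x [-0.005 23.65 ] deg -0.2870954837683068 mean z 23.353907035129943 roll -0.20122059184879007
xmax [108.6343 112.6307 113.567  116.9036] y [-28.3589  29.3808]
7.975 [0.6282 0.1356 0.3099] [-0.6078 -0.7812 -1.9091] [-0.0378  0.1061 -0.0217]
[[-0.0002  0.993   0.1181]
 [-0.0005  0.1181 -0.993 ]
 [-1.     -0.0003  0.0004]]
```

View pics/side4_crop.png

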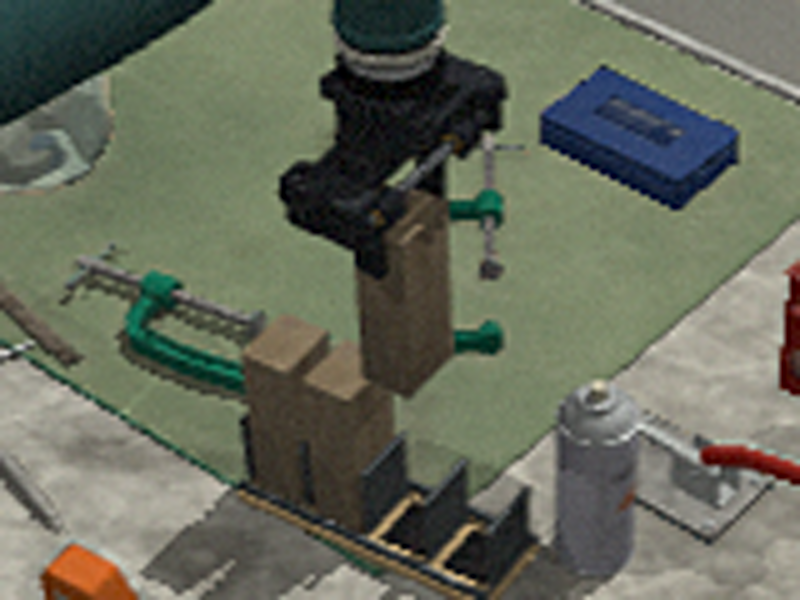

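```bash
python3 - <<'E'
from hl import *
c=dict(np.load('/tmp/top0.npz'))
im=cv2.resize(c['image'][145:190,150:210],None,fx=13,fy=13,interpolation=cv2.INTER_CUBIC)
for b in ([.6284,.136],[.6354,.0765]):
    B=yawR(6.8)
    for dx,dy in ((0,0),(.025,.02),(.025,-.02),(-.025,.02),(-.025,-.02)):
        p=np.r_[b,.014]+B@[dx,dy,0]; q=((proj(c,p)[0]-[150,145]+.5)*13).astype(int); cv2.circle(im,tuple(q),4,(0,0,255),-1)
    for dx in (.043,-.043):
        p=np.r_[b,.012]+B@[dx,0,0]; q=((proj(c,p)[0]-[150,145]+.5)*13).astype(int); cv2.circle(im,tuple(q),4,(0,255,255),-1)
cv2.imwrite('pics/pads.png',im)
E
```

```text
(no output)
```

View pics/pads.png

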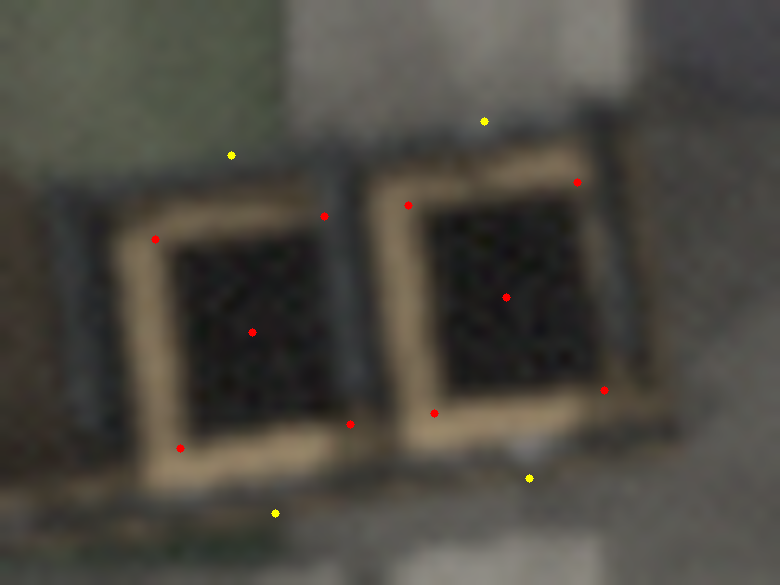

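The predicted pad outlines match the visible black pads to about 1 mm, so I'm lowering the block into the left free bay.

```bash
python3 - <<'E'
from hl import *
from cell import manip, cams
np.set_printoptions(precision=4,suppress=True)
def st(t):
    s=manip.state(); print(t,round(s['clock'],2),s['tool_pos'],s['contact_force'],s['moment'],round(s['gripper_width'],4)); return s
bay=np.array([.6285,.1358])
s0=st('pre')
manip.move_linear(np.r_[bay,.22],rate=.2); st('mouth')
manip.move_linear(np.r_[bay,.136],rate=.1); manip.dwell(.1); s1=st('near')
z=.136
for k in range(8):
    z-=.0012; manip.move_linear(np.r_[bay,z],rate=.03); manip.dwell(.05); s=manip.state()
    df=s['contact_force'][2]-s0['contact_force'][2]
    if df>5: break
print(k,z,df); st('touch')
manip.set_gripper(.072); manip.dwell(.1); st('open')
manip.move_linear(np.r_[bay,.25],rate=.25); st('up')
manip.move_linear([.50,.03,.32],rate=.35); st('away')
for n in ('top','side'):
    c=cams.capture(n); cv2.imwrite(f'pics/{n}5.png',c['image']); np.savez(f'/tmp/{n}5.npz',**c)
E
```

```text
pre 8.07 [0.6283 0.1357 0.31  ] [-0.2994  0.3462 -3.1652] [-0.0165  0.0116  0.0584] 0.0598
mouth 8.68 [0.6289 0.1358 0.2206] [ 0.4753 -0.0929 -1.8745] [-0.0243  0.0265 -0.0231] 0.0595
near 9.77 [0.6294 0.136  0.1372] [-0.6135 -0.366  -2.6762] [-0.0634  0.1078  0.0341] 0.0595
3 0.13119999999999998 6.546027878917004
touch 10.97 [0.6287 0.1359 0.132 ] [-1.5387 -0.7127  3.3808] [-0.1215  0.4819  0.0292] 0.0597
open 11.45 [0.6285 0.1358 0.1311] [ 0.3415 -0.5184  0.2373] [-0.0564  0.0194  0.0031] 0.0721
up 12.07 [0.628  0.1357 0.2491] [-0.7257 -0.0411 -0.1416] [-0.0133  0.0232  0.0451] 0.0722
away 12.74 [0.4999 0.0303 0.3182] [-0.1875  0.1491 -1.5098] [-0.019   0.0568  0.0433] 0.0718
```

View pics/side5.png

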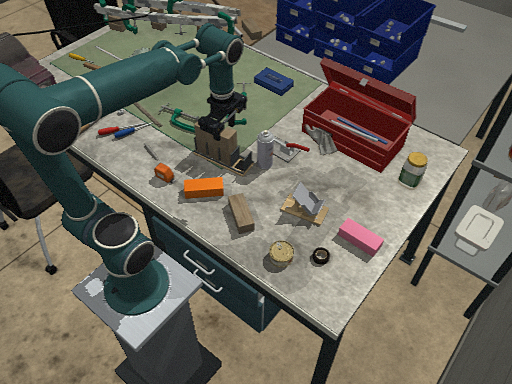

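View pics/top5.png

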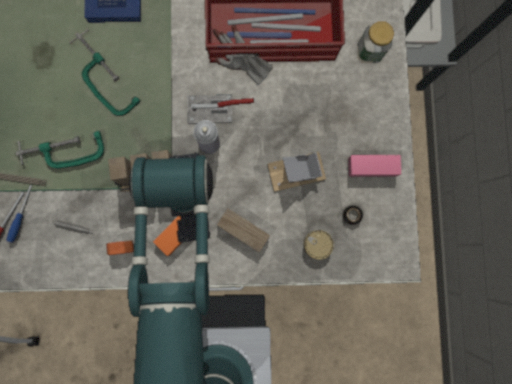

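Block 1 stands in the third bay, with pad contact at the predicted height. The rest is now empty and in clear view at px (300,168), so I'll refine its pose and then pick up the lying block.

```bash
python3 - <<'E'
from hl import *
np.set_printoptions(precision=1,suppress=True)
c=dict(np.load('/tmp/top5.npz')); P=cloud(c)
A=yawR(12.0); seat=np.array([.6180,-.2483,.0989]); o=seat-A@np.array([0,-.0379,.0989])
print('rest origin',o)
L=(P-o)@A*1000
m=(abs(L[...,0])<60)&(abs(L[...,1])<110)
# floor: coordinates slope s from stop, normal h
s=((L[...,1]+75)+(L[...,2]-30))*s2; h=(-(L[...,1]+75)+(L[...,2]-30))*s2
fl=m&(s>55)&(s<102)&(abs(h)<8)
p=L[fl]; X=np.c_[p[:,0],p[:,1],np.ones(len(p))]; k=np.linalg.lstsq(X,p[:,2],rcond=None)[0]
print('floor n',len(p),'h med',np.median(h[fl]),'slope deg',np.degrees(np.arctan(k[1])),'xslope deg -> yaw err',np.degrees(np.arctan2(k[0],k[1])))
for a,b in ((55,70),(70,85),(85,100)):
    q=fl&(s>a)&(s<b); print('x extent',a,np.percentile(L[q][:,0],[1,3,97,99]))
print('top edge s',np.percentile(s[m&(abs(h)<5)&(abs(L[...,0])<30)],[95,98,99,100]))
st=m&(abs(L[...,0])<30)&(h>8)&(h<45)&(s>-15)&(s<15); print('stop',st.sum(),np.percentile(s[st],[5,50,95]),np.percentile(h[st],[5,50,95]))
ft=m&(L[...,2]>3)&(L[...,2]<25); n,l,S,_=cv2.connectedComponentsWithStats(ft.astype(np.uint8)); k=1+np.argmax(S[1:,4])
q=L[l==k]; print('foot',cv2.minAreaRect(q[:,:2].astype(np.float32)),np.median(q[:,2]))
im=cv2.resize(c['image'][140:200,255:340],None,fx=9,fy=9,interpolation=cv2.INTER_CUBIC)
def dot(pl,col):
    q=((proj(c,o+A@(np.array(pl)/1000))[0]-[255,140]+.5)*9).astype(int); cv2.circle(im,tuple(q),3,col,-1)
for sx in (-1,1):
    for sy in (-1,1): dot([45*sx,82.5*sy,12],(0,0,255))
    dot([37*sx,-75+105*s2,30+105*s2],(0,255,255)); dot([37*sx,-75+50*s2,30+50*s2],(0,255,0)); dot([37*sx,-75-40*s2,30+40*s2],(255,0,255)); dot([37*sx,-75,30],(255,255,0))
cv2.imwrite('pics/rest5.png',im)
E
```

```text
rest origin [ 0.6 -0.2  0. ]
floor n 246 h med 0.30938524138898116 slope deg 43.669127696273335 xslope deg -> yaw err -0.3266698502144667
x extent 55 [-35.9 -35.4  33.9  35.7]
x extent 70 [-34.5 -32.2  33.7  35.3]
x extent 85 [-35.6 -34.5  34.6  35.6]
top edge s [103.6 106.2 106.9 110. ]
stop 199 [-4.   0.5  3.8] [ 9.9 26.8 40.9]
foot ((4.7978057861328125, -27.037979125976562), (109.39189910888672, 163.97119140625), 0.6616693139076233) 10.281138047975464
```

View pics/rest5.png

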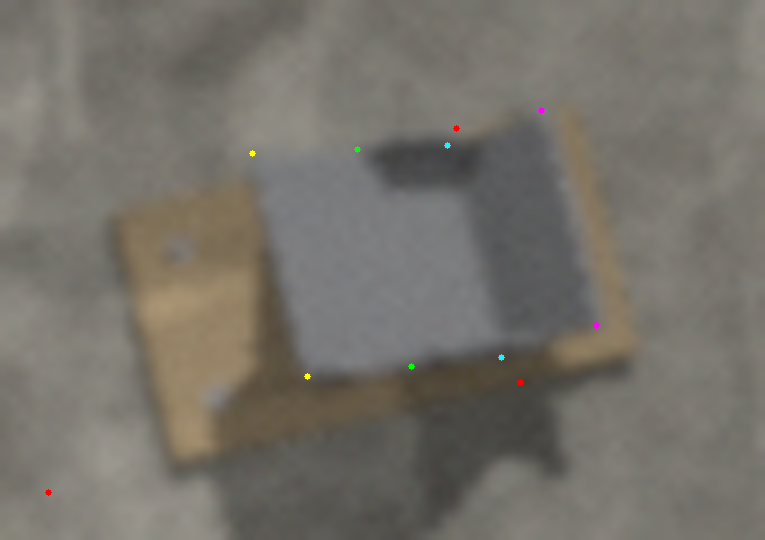

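The rest model matches: the floor edges are symmetric at ±35.7 mm and the stop is within 0.5 mm. Now picking up the lying block.

```bash
python3 - <<'E'
from hl import *
from cell import manip, cams
np.set_printoptions(precision=4,suppress=True)
def st(t):
    s=manip.state(); print(t,round(s['clock'],2),s['tool_pos'],s['contact_force'],s['moment'],round(s['gripper_width'],4)); return s
w=np.array([np.cos(np.radians(-33.85)),np.sin(np.radians(-33.85)),0])
r=rv([0,0,-1],w); c0=np.array([.442,-.0854])
manip.set_gripper(.086)
manip.move_pose(np.r_[c0,.12],r); st('hover')
manip.move_linear(np.r_[c0,.0075],rate=.12); manip.dwell(.1); st('down')
manip.set_gripper(.05,force=45); s=st('closed')
np.save('/tmp/g2.npy',np.r_[s['tool_pos'],s['tcp_rot']])
manip.move_linear(np.r_[c0,.14],rate=.2); manip.dwell(.1); st('lift')
c=cams.capture('side'); cv2.imwrite('pics/side6.png',c['image'])
c=cams.capture('top'); cv2.imwrite('pics/top6.png',c['image']); np.savez('/tmp/top6.npz',**c)
E
```

```text
hover 14.19 [ 0.4436 -0.0855  0.1214] [ 0.5494 -0.4773 -0.0021] [-0.068   0.1056  0.0403] 0.0859
down 15.38 [ 0.443  -0.0856  0.0084] [ 0.2828 -0.0708  0.2695] [-0.0929  0.099  -0.0007] 0.0864
closed 15.89 [ 0.4419 -0.0854  0.0077] [-0.9403  0.8435  2.35  ] [ 0.0498  0.3386 -0.0509] 0.0596
lift 16.81 [ 0.4404 -0.085   0.138 ] [-0.2404  0.2319 -2.3198] [-0.0905  0.0649 -0.0181] 0.0596
```

View pics/side6.png

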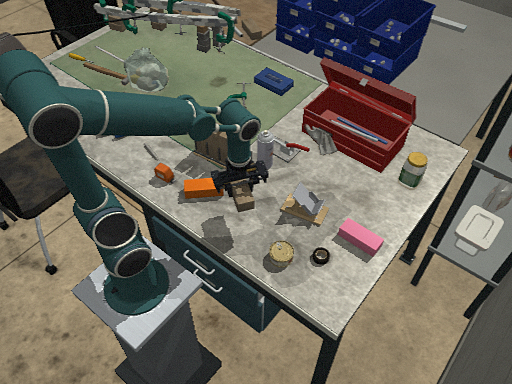

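View pics/top6.png

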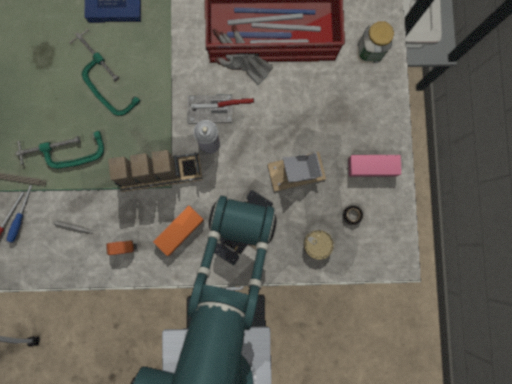

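```bash
python3 - <<'E'
from hl import *
from cell import manip, cams
np.set_printoptions(precision=4,suppress=True)
c=dict(np.load('/tmp/top6.npz')); P=cloud(c)
for k in ([.6136,.2548],[.6211,.1956],[.628,.136]):
    m=(abs(P[...,0]-k[0])<.05)&(abs(P[...,1]-k[1])<.032)&(P[...,2]>.15)&(P[...,2]<.18)
    p=P[m]; print(cv2.minAreaRect((p[:,:2]*1000).astype(np.float32)),np.median(p[:,2]),'tilt',np.degrees(np.linalg.lstsq(np.c_[p[:,:2],np.ones(len(p))],p[:,2],rcond=None)[0][:2]))
def st(t):
    s=manip.state(); print(t,round(s['clock'],2),s['tool_pos'],s['contact_force'],s['moment'],round(s['gripper_width'],4)); return s
A=yawR(12.0); seat=np.array([.6180,-.2483,.0989]); d=-A@NR; r=rv(d,A[:,0])
T=lambda sl,nr: seat+A@(SL*sl+NR*nr)+d*.0148
manip.move_linear([.4404,-.085,.25],rate=.25)
manip.move_linear(T(.012,.09),rate=.2,rot=r); st('pre')
manip.move_linear(T(.012,.015),rate=.12); manip.dwell(.1); s0=st('near'); print(T(.012,.015))
c=cams.capture('top'); cv2.imwrite('pics/top7.png',c['image']); np.savez('/tmp/top7.npz',**c)
c=cams.capture('side'); cv2.imwrite('pics/side7.png',cv2.resize(c['image'][130:250,230:390],None,fx=5,fy=5,interpolation=cv2.INTER_CUBIC))
E
```

```text
((613.08544921875, 254.60247802734375), (60.475582122802734, 46.08010482788086), 7.921441555023193) 0.16263208980536925 tilt [0.4853 1.8776]
((621.0880737304688, 195.43675231933594), (61.09861373901367, 45.99605941772461), 7.48220157623291) 0.16253521854733233 tilt [0.2065 0.9885]
((628.9805908203125, 136.0965118408203), (62.0349006652832, 45.51663589477539), 6.968259811401367) 0.1645693252708963 tilt [1.3483 1.611 ]
pre 19.19 [ 0.627  -0.2915  0.1606] [ 0.5369  1.3749 -2.4809] [-0.5952 -0.1268 -0.0126] 0.0595
near 20.07 [ 0.6169 -0.2411  0.1086] [-0.4978 -0.4271 -1.8402] [-0.6398 -0.0171 -0.0604] 0.0596
[ 0.6163 -0.2401  0.1075]
```

View pics/side7.png

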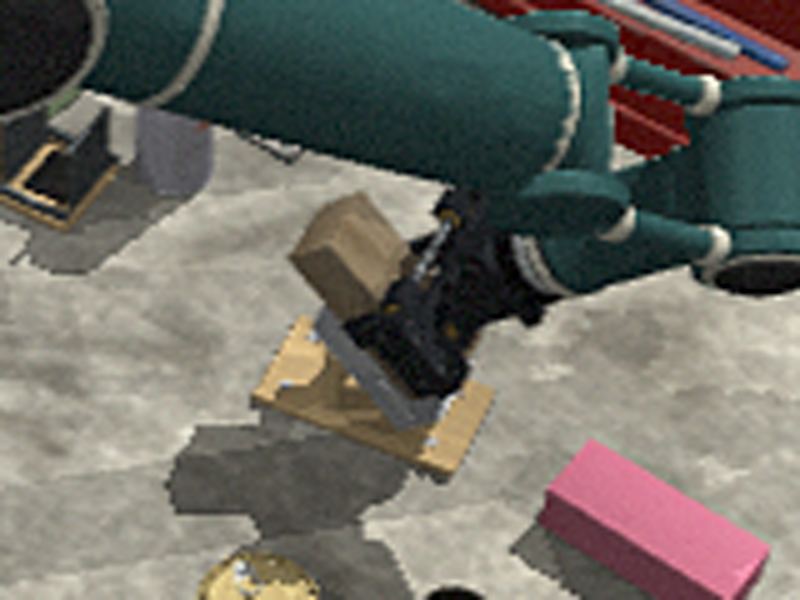

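View pics/top7.png

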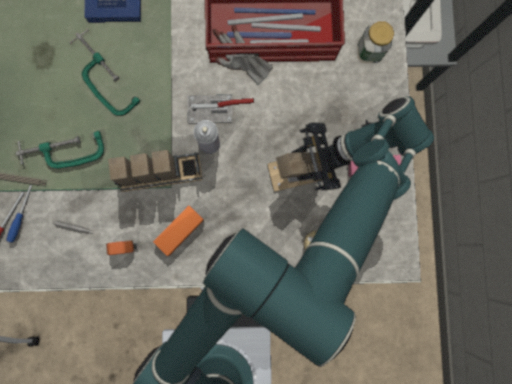

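The block hangs just above the trough, aligned with it, with its upper end at about (330,260) in the side crop. The three racked blocks are in line. Next I'll slide it down to the stop under force control and release it.

```bash
python3 - <<'E'
from hl import *
from cell import manip, cams
np.set_printoptions(precision=4,suppress=True)
def st(t):
    s=manip.state(); print(t,round(s['clock'],2),s['tool_pos'],s['contact_force'],s['moment'],round(s['gripper_width'],4)); return s
A=yawR(12.0); seat=np.array([.6180,-.2483,.0989]); d=-A@NR
T=lambda sl,nr: seat+A@(SL*sl+NR*nr)+d*.0148
f0=np.array(manip.state()['contact_force'])
def F():
    f=np.array(manip.state()['contact_force'])-f0; return f@(A@SL),f@(A@NR)
manip.move_linear(T(.012,.0025),rate=.08); manip.dwell(.08); print(F())
sl=.012; nr=.0025
if F()[1]>3: print('early floor contact'); nr=.004
manip.move_linear(T(.004,nr),rate=.06); manip.dwell(.05); sl=.004; print(F())
for k in range(8):
    if F()[0]>4: break
    sl-=.0012; manip.move_linear(T(sl,nr),rate=.04); manip.dwell(.04)
print('stop at',sl,F())
for k in range(8):
    if F()[1]>5: break
    nr-=.001; manip.move_linear(T(sl,nr),rate=.04); manip.dwell(.04)
print('floor at',nr,F()); s=st('seated')
np.save('/tmp/seat2.npy',np.array(s['tool_pos'])-d*.0148)
manip.set_gripper(.076); manip.dwell(.1); st('open')
manip.move_linear(T(sl,.10),rate=.2); st('out')
E
```

```text
(np.float64(0.6816279598739499), np.float64(0.08180565175959614))
(np.float64(1.0271785328937049), np.float64(0.681614684466415))
stop at 0.0004000000000000006 (np.float64(6.1470518676162165), np.float64(0.6192780496269719))
floor at -0.0015 (np.float64(8.932816929479273), np.float64(7.470363106298643))
seated 22.93 [ 0.616  -0.2376  0.09  ] [-2.9714  0.4096  8.6523] [0.4412 0.4667 0.3639] 0.0596
open 23.47 [ 0.6155 -0.2367  0.0873] [ 0.3821 -0.1279  0.1723] [-0.3799  0.0545 -0.0499] 0.0763
out 24.12 [ 0.6302 -0.3066  0.1587] [ 0.7981 -0.6441 -0.3308] [-0.3634  0.0436  0.0067] 0.0761
```

```bash
python3 - <<'E'
from hl import *
from cell import manip, cams
np.set_printoptions(precision=4,suppress=True)
def st(t):
    s=manip.state(); print(t,round(s['clock'],2),s['tool_pos'],s['contact_force'],round(s['gripper_width'],4)); return s
A=yawR(12.0)
manip.move_linear([.56,-.14,.36],rate=.3,rot=rv([0,0,-1],A[:,0])); st('via')
mid=np.array([.6180,-.2483,.0989]); d=-A@SL; gp=mid+A@SL*(.075-.014)
manip.move_linear(gp+d*(.019-.09),rate=.25,rot=rv(d,A[:,0])); st('pre')
c=cams.capture('top'); np.savez('/tmp/top8.npz',**c)
cv2.imwrite('pics/top8.png',cv2.resize(c['image'][120:220,225:345],None,fx=6,fy=6,interpolation=cv2.INTER_CUBIC))
c2=cams.capture('side'); cv2.imwrite('pics/side8.png',cv2.resize(c2['image'][130:250,230:390],None,fx=5,fy=5,interpolation=cv2.INTER_CUBIC))
P=cloud(c); o=mid-A@np.array([0,-.0379,.0989]); L=(P-o)@A*1000
s=((L[...,1]+75)+(L[...,2]-30))*s2; h=(-(L[...,1]+75)+(L[...,2]-30))*s2
m=(abs(L[...,0])<40)&(s>-10)&(s<165)&(abs(h-45)<4); n,l,S,_=cv2.connectedComponentsWithStats(m.astype(np.uint8)); m=l==1+np.argmax(S[1:,4])
q=np.c_[L[m][:,0],s[m]].astype(np.float32); print(len(q),cv2.minAreaRect(q),'h',np.median(h[m]),'s',np.percentile(s[m],[1,99]),np.polyfit(s[m],h[m],1))
E
```

```text
via 25.18 [ 0.5594 -0.1399  0.3577] [ 0.701  -0.2881 -0.7416] 0.0761
pre 26.25 [ 0.5988 -0.1578  0.1917] [ 0.7629 -0.8765  0.1717] 0.0761
672 ((-0.15616226196289062, 76.3238296508789), (156.95626831054688, 67.80634307861328), 88.9334487915039) h 45.48826516727493 s [  1.9156 153.0765] [-0.0004 45.3971]
```

View pics/top8.png

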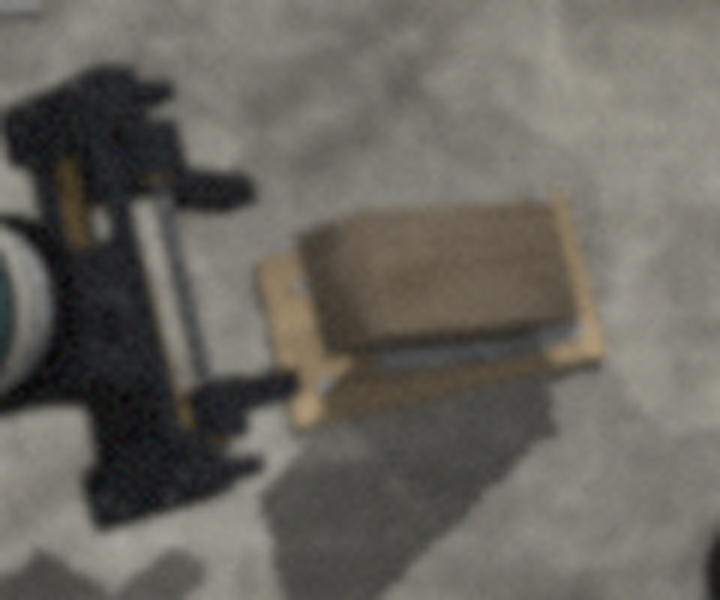

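View pics/side8.png

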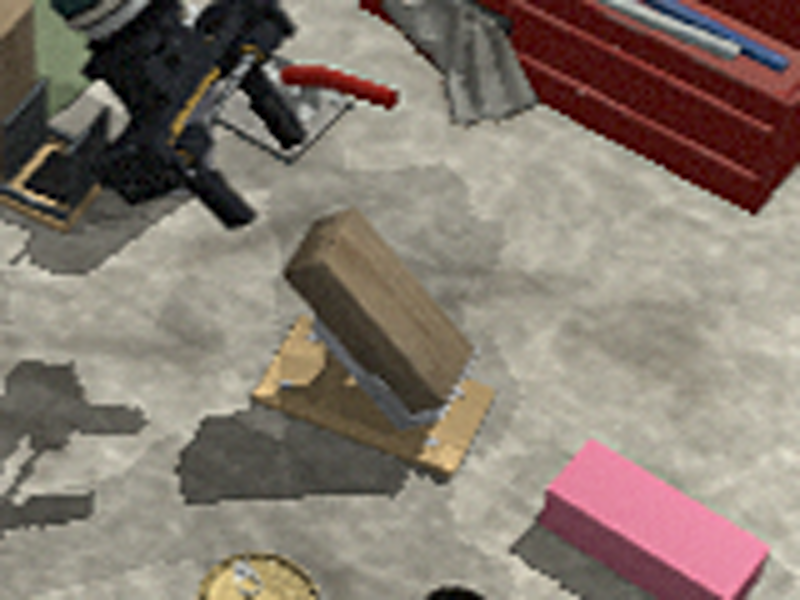

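The second block sits flat on the trough floor against the stop. Now I'll take it again by the upper end and stand it in the last bay.

```bash
python3 - <<'E'
from hl import *
from cell import manip, cams
np.set_printoptions(precision=4,suppress=True)
def st(t):
    s=manip.state(); print(t,round(s['clock'],2),s['tool_pos'],s['contact_force'],s['moment'],round(s['gripper_width'],4)); return s
A=yawR(12.0); mid=np.array([.6180,-.2483,.0989]); d=-A@SL
gp=mid+A@SL*(.075-.012)
manip.set_gripper(.086)
manip.move_linear(gp+d*.019,rate=.12); manip.dwell(.1); st('at')
manip.set_gripper(.05,force=45); s=st('closed')
manip.move_linear(s['tool_pos']+[0,0,.03],rate=.1); st('lift')
manip.move_linear(s['tool_pos']+[-.02,.03,.14],rate=.2); s=st('lift2')
c=cams.capture('top'); M=R.from_rotvec(s['tcp_rot']).as_matrix(); P=cloud(c); L=(P-s['tool_pos'])@M*1000
m=(L[...,0]>10)&(L[...,0]<112)&(abs(L[...,1])<26)&(L[...,2]<45)&(L[...,2]>0)
p=L[m]; f=np.polyfit(p[:,0],p[:,2],1); print(len(p),'deg',np.degrees(np.arctan(f[0])),'mean z',p[:,2].mean())
B=yawR(6.8)
manip.move_linear([.6362,.0767,.31],rate=.22,rot=rv([0,0,-1],B[:,0])); manip.dwell(.15); st('over')
c=cams.capture('side'); cv2.imwrite('pics/side9.png',cv2.resize(c['image'][80:200,180:340],None,fx=5,fy=5,interpolation=cv2.INTER_CUBIC))
E
```

```text
at 27.69 [ 0.6122 -0.2175  0.1308] [-1.0581 -0.9417  0.2962] [0.2942 0.067  0.0163] 0.0858
closed 28.2 [ 0.6117 -0.2177  0.1303] [-1.1651  2.0063  1.5849] [0.3381 0.1894 0.0055] 0.0595
lift 28.65 [ 0.6117 -0.2176  0.1604] [-0.3641  1.0675 -2.9154] [ 0.6193  0.2075 -0.0096] 0.0597
lift2 29.38 [ 0.5909 -0.1876  0.2687] [ 0.3048 -0.9619 -2.6009] [ 0.7077  0.2296 -0.0119] 0.0596
465 deg 0.060737341583640164 mean z 22.923089065492725
over 30.96 [0.6359 0.0764 0.3097] [-0.0391 -0.2067 -2.4   ] [-0.066   0.0379  0.0389] 0.0594
```

View pics/side9.png

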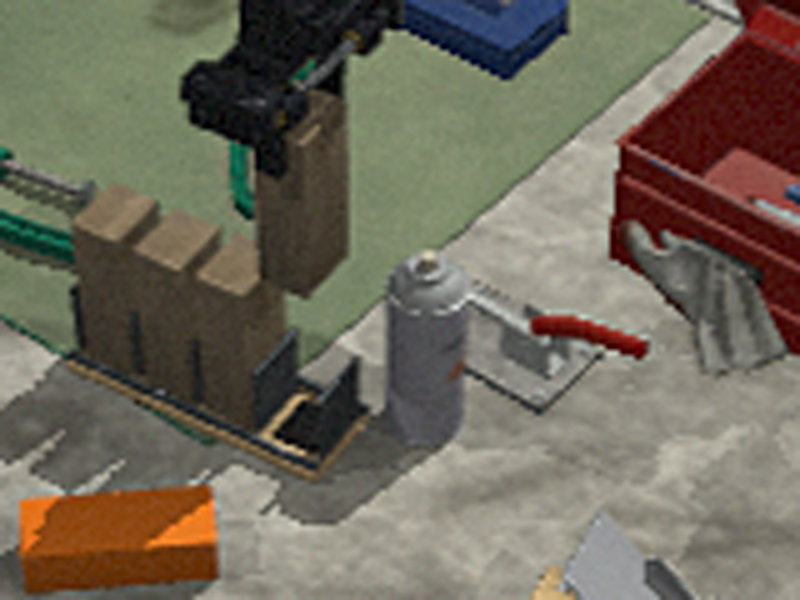

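The block is upright over the last bay at crop px (300,200), clear of the can at (427,350). Lowering it now.

```bash
python3 - <<'E'
from hl import *
from cell import manip, cams
np.set_printoptions(precision=4,suppress=True)
def st(t):
    s=manip.state(); print(t,round(s['clock'],2),s['tool_pos'],s['contact_force'],s['moment'],round(s['gripper_width'],4)); return s
bay=np.array([.6362,.0767])
s0=st('pre'); f0=s0['contact_force']
manip.move_linear(np.r_[bay,.22],rate=.2); st('mouth')
manip.move_linear(np.r_[bay,.138],rate=.1); manip.dwell(.1); s=st('near')
z=.138
for k in range(9):
    df=np.array(manip.state()['contact_force'])-f0
    if df[2]>5: break
    if np.hypot(*df[:2])>8: print('side contact',df); break
    z-=.0012; manip.move_linear(np.r_[bay,z],rate=.03); manip.dwell(.05)
print(k,z,df); st('touch')
manip.set_gripper(.070); manip.dwell(.1); st('open')
manip.move_linear(np.r_[bay,.25],rate=.25); st('up')
manip.move_linear([.45,-.12,.32],rate=.35); manip.dwell(.1); st('away')
for n in ('top','side'):
    c=cams.capture(n); np.savez(f'/tmp/{n}10.npz',**c); cv2.imwrite(f'pics/{n}10.png',c['image'])
    if n=='side': cv2.imwrite('pics/side10c.png',cv2.resize(c['image'][80:200,160:320],None,fx=5,fy=5,interpolation=cv2.INTER_CUBIC))
    else:
        P=cloud(c)
        for k in ([.6136,.2548],[.6211,.1956],[.629,.136],[.6365,.0767]):
            m=(abs(P[...,0]-k[0])<.05)&(abs(P[...,1]-k[1])<.032)&(P[...,2]>.15)&(P[...,2]<.175)
            p=P[m]; print(cv2.minAreaRect((p[:,:2]*1000).astype(np.float32)),np.median(p[:,2]))
E
```

```text
pre 31.01 [0.6359 0.0764 0.3098] [-0.6533  0.0416 -2.5996] [-0.1135  0.0469  0.0078] 0.06
mouth 31.61 [0.6365 0.0767 0.2206] [ 0.6822  0.3131 -1.9782] [-0.0321  0.0019 -0.0089] 0.0597
near 32.67 [0.6371 0.0768 0.1392] [-0.3923 -0.2513 -2.3232] [-0.0343  0.084   0.0073] 0.0595
4 0.13319999999999999 [-0.6492  0.251   6.1673]
touch 33.88 [0.6365 0.0767 0.1339] [-1.3025  0.2926  3.5677] [-0.1181  0.4667 -0.0032] 0.0596
open 34.33 [0.6362 0.0767 0.133 ] [ 0.4879 -0.1435 -1.118 ] [-0.0519  0.0365 -0.0027] 0.07
up 34.95 [0.6358 0.0767 0.2492] [ 0.4308  0.5651 -0.3644] [-0.0473  0.0418 -0.0191] 0.0697
away 36.0 [ 0.4503 -0.119   0.3186] [ 0.5084  0.6989 -0.4525] [-0.0863  0.034   0.0098] 0.07
((613.05517578125, 254.34786987304688), (60.6026725769043, 45.20759582519531), 6.220268249511719) 0.16264886948574975
((621.2426147460938, 195.2092742919922), (59.973812103271484, 46.17158889770508), 7.3865532875061035) 0.16299656346820823
((628.67236328125, 135.93421936035156), (60.59485626220703, 45.26286315917969), 7.306866645812988) 0.16456380311832464
((638.0252075195312, 77.05767822265625), (60.91340255737305, 44.935367584228516), 6.772876739501953) 0.16476927960586762
```

View pics/side10c.png

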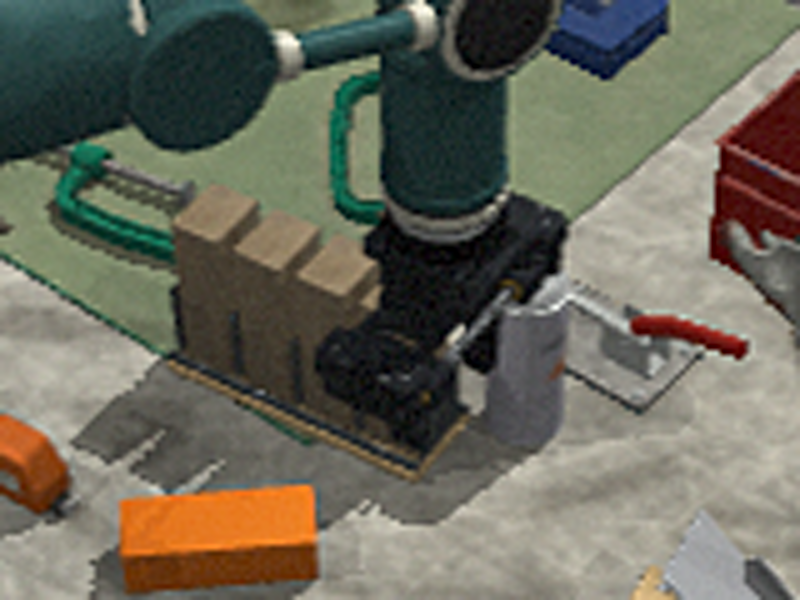

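View pics/top10.png

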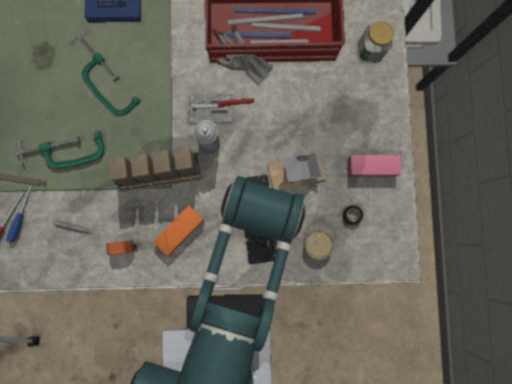

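All four blocks stand in one row, and the can, tin, tape measure and rest look unmoved. The arm is clear of everything, so I'm handing in.

```bash
python3 - <<'E'
from hl import *
from cell import manip, order
a=dict(np.load('/tmp/top0.npz'))['image'].astype(int); b=dict(np.load('/tmp/top10.npz'))['image'].astype(int)
for n,(x,y,w) in dict(can=(205,132,14),tin=(318,245,12),tape=(120,248,14)).items():
    print(n,np.abs(a[y-w:y+w,x-w:x+w]-b[y-w:y+w,x-w:x+w]).mean())
order.close_job(); print(manip.state()['clock'])
E
```

```text
can 4.980442176870748
tin 10.48611111111111
tape 4.229166666666667
the job is handed in; nothing more can be done
the job is handed in; nothing more can be done
```

Both loose blocks now stand on their pads in the two free bays, and I handed the job in at about 36 s. I put the leaning block in first. The lying block was then laid in the rest against the stop, let go, taken again by its upper end and stood in the last bay.

**Last checks, top camera:**
- **Row:** the four block tops are in line within about 1.5 mm. All four face within about 1° of the rack's direction.
- **Height:** the new tops measure 164.6 and 164.8 mm against a nominal 164. The pads were touched at the expected height, and the fingers opened and left without dragging the blocks.
- **Seating in the rest:** the second block lay flat with its low end on the stop. Both contacts were felt, at 6 to 9 N.

**Checks that disagreed or are incomplete:**
- **Side camera:** it read about 5 mm off the top camera. A look at the gripper in both views backed the top camera, so I used that one for positions.
- **Last block:** it measured about 1.3 mm further back than the line of the other three, which is close to the measuring noise.
- **Last side view:** the gripper hid part of the last block, so only the top view confirms it.
- **Bystanders:** comparing first and last top pictures, the can and tape measure barely changed. The tin region changed more (10 grey levels against 4 to 5). The tin still appears at the same pixel, so this is probably the arm's shadow, but I did not measure it further.

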